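Right the fallen bottle into its carrier and hold the loaded carrier level

TASK

One bottle of the set of four has fallen over on the worktop: stand it upright in the empty hole of the bottle carrier, right down on the bottom plate like the other three, and let go of it. Then take the carrier by the middle of its grip bar, lift it about ten centimetres clear of the worktop and finish while holding it there, steady and level, with all four bottles in their holes and the other things on the bench left where they were; the program ends with the carrier still in the gripper.

Things in the scene. Friction and masses are not known exactly. Their poses are not given: they have to be found in the camera images.
- carrier: loose bottle carrier, 146 (x) x 140 (y) x 160 high: two white plates on four posts, black grip bar over the middle. Origin: centre of its underside; z up, y along the bar. Bottom plate's upper face at z = 10; guard plate z = 34 to 40 with four holes of 50 diameter at x = +-40, y = +-37; bottles in them reach z = 122. Its -x side faces the robot, turned up to 30 degrees either way
- grip_bar (a point): centre of the carrier's black grip bar, 150 above its underside; axes as the carrier's. The bar is 12 thick (x), 128 long (y), 20 high (z), on two 10 mm uprights at y = +-56. Gripped here across its thickness, the loaded carrier (about 0.8 kg) hangs in balance
- empty_seat (a point): seat of the fallen bottle: on the axis of the carrier's empty hole (x = -40, y = -37 of the carrier: the corner nearest the robot on its right), on the bottom plate's upper face, 30 below the hole's rim; axes as the carrier's
- fallen_center (a point): centre of the fallen bottle, half-way up, 56 from its underside; z runs from underside to cap, level at the start: it lies on its side, cap to the robot's right, turned up to 70 degrees towards the robot or 20 away. Yellowish bottle with black cap, 44.5 diameter, 112 high, 0.13 kg: straight wall up to 65, shoulder to 90, cap of 24 diameter above
- bottle_a_center (a point): centre (56 above its underside) of one of the three bottles, like the fallen one, that stand in the carrier; this one stands at x = -40, y = +37 of the carrier; z up along the bottle
- bottle_b_center (a point): the same for the bottle at x = +40, y = -37
- bottle_c_center (a point): the same for the bottle at x = +40, y = +37
- beaker: bystander: empty glass beaker, 66 diameter, 70 high, origin at the centre of its underside
- jar: bystander: squat white jar with a lid, 51 diameter, 40 high, origin at the centre of its underside
- small_bottle: bystander: small brown bottle with white cap, standing, 37 diameter, 75 high, origin at the centre of its underside
- wide_jar: bystander: white jar with black lid, 61 diameter, 78 high, origin at the centre of its underside
- marker: bystander: felt marker lying flat, 130 long, 13 high, origin at the middle of its underside
Not all that is in view belongs to the job. What is shaped like the part that bears bottle_b_center but blue or pink is not meant.

How it is judged:
By the outcome, as a careful person would: the job done as asked, in the order asked, and still so for the second after the job is handed in, while the arm keeps its last pose, push and grip.
It also fails if it takes over 58 s, if anything falls off the work surface, if the arm or the gripper's body presses on something with over 40 N, if the wrist force passes 120 N, or if a joint passes its speed limit or range.

ROBOT

A 6-joint arm with a two-finger parallel gripper is mounted at the origin on a cart in front of the work surface, level with it; the furniture and walls round the work are solid. World frame = base frame: x ahead of the robot, y to its left, z up, the work surface at z = 0. Lengths are in mm, angles in rad, forces in N, time in s.
With the tool pointing down it reaches from about 400 to 925 mm from the base axis. Payload 12.5 kg.
Tool frame: the origin (TCP) lies where the fingers leave the gripper's body, on its centre line; the fingertips stand 78 mm ahead of it and the grasp point (between the pads) lies 59 mm ahead of it (env.tip_extent is the distance from the TCP to the fingertips, in mm); z points along the fingers, y is the direction in which the jaws open and shut (so a half turn about z gives the same grasp; the last joint's range is limited). The gripper opens to 95 mm and grips with 3 to 60 N. Pads are 20 mm wide; open, the fingers measure 119 mm over their backs; the gripper's body (75 mm by 180 mm) begins 59 mm behind the grasp point.
Start: joints at [-1.237, 0.491, 1.559, -0, 1.092, -0.106], TCP at [266.121, -565.524, 292.261] pointing down, gripper open.
Joint ranges: [-3.1, 3.1], [-0.84, 2.19], [0.05, 2.79], [-1.13, 4.28], [0.06, 2.93], [-2.69, 2.69]. Speed limits (rad/s): [2.22, 2.22, 2.79, 3.14, 3.14, 3.14].

INTERFACE

Orientations are given as [roll, pitch, yaw] about the fixed x, y, z axes, in that order (R = Rz(yaw) Ry(pitch) Rx(roll)).
In Python, from cell import env gives the robot as it stands. The module is installed in compiled form; this text tells all that it offers.
- The arm moves only by the tool play_rows, never from a script. Its argument "targets" is a list of rows, each an object with "linear": the shift along the tool's x, y, z in mm, a list of three; "turn": the turn about the tool's z in rad. A call has 1 to 20 rows; each row is the pose to reach, as a shift and turn from the pose commanded when the call began, along the tool's axes at that moment; what a row does not reach only later rows make up. A row lasts 1/8 s, in which the tool goes at most 62.5 mm and 10.7 degrees, less where a joint would pass 70% of its speed; a pose out of reach is approached as far as the arm can. A call with a gripper value outside its range is refused whole. "hand" is the finger opening in mm, from 0 to 95.1, set as the call begins (left out, the last holds). The fingers move at their own pace and stop on an object; the grip force is fixed at half the most. Time passes only in rows, so rows that repeat a pose let the fingers close. It gives the time, the measured TCP pose, the force and the opening at its end, in the units of the state.
- env.state(): the state, without advancing time (a new reading comes with each control period).
- env.read_camera(name): name is "scene" or "top" or "wrist"; returns (picture, depth): 400x640x3 uint8, red, green, blue; 400x640 float32, mm along the optical axis (not along the pixel's ray), 0 where there is no reading.
- env.camera_params(name): a dict with "fx", "fy", "cx", "cy" (pixels), "k1" (the pictures are not rectified: a ray, as slopes to the right and down, at radius r is drawn at 1 + k1 r^2 times it, then the intrinsics apply), "R" (3x3) and "t" (3): a world point X has camera coordinates R X + t. Camera axes: x right, y down, z forward; pixel columns grow to the right and rows downward; lengths in mm; the calibration is good to about 2 mm. A picture is of the moment at which its call begins: read the wrist's pose just before it. camera_params takes no time and is no camera call; for the wrist camera it gives the pose at the moment of the call.
- env.job_done(): hands the job in, once; it reports no verdict.
The state is a dict: "t": time; "joints": joint angles; "qvel": joint speeds; "tau": joint torques, N m; "eef_pos": TCP position; "tcp_rot": TCP orientation; "ft_force": force on the tool from outside, world axes, zero at the start; "moment": the same for the moment, N m; "opening": opening from 0.0 (shut) to 1.0 (fully open).
Only numpy, scipy, OpenCV 4.12 (cv2) and the standard library are available. Lean on these libraries where they do the work, as an engineer would, in place of code of your own. Each camera call takes 0.05 s, during which the arm holds its last target.

## Working session

There is one attempt and no reset: what is moved stays moved. The work goes in short steps, Python scripts to look and compute and a tool call to move; the robot and the scene stay as the last step left them, time stands still between calls to the robot, and variables do not carry over. Pictures are saved under pics/ and viewed, and the job is handed in when it is done.

Besides the shell and the picture viewer there is one more tool, called after "Request:" as name([rows], argument=value, ...), one row to a line, values as JSON. play_rows: Moves the arm, as the interface text tells. Its arguments: {"type":"object","properties":{"targets":{"type":"array","items":{"type":"object","properties":{"linear":{"type":"array","items":{"type":"number"}},"turn":{"type":"number"}}}},"hand":{"type":"number"}},"required":["targets"]}

```bash
mkdir -p pics; ls
cat > h.py <<'E'
import numpy as np, cv2
from cell import env
from scipy.spatial.transform import Rotation as Ro
def grab(name,save):
    P=env.camera_params(name); im,d=env.read_camera(name)
    cv2.imwrite('pics/%s.png'%save,im[...,::-1]); np.savez('/tmp/%s.npz'%save,im=im,d=d,**{k:np.array(v) for k,v in P.items()})
    return im,d,P
def cloud(d,P):
    h,w=d.shape
    u,v=np.meshgrid(np.arange(w),np.arange(h))
    pts=np.stack([u,v],-1).reshape(-1,1,2).astype(np.float64)
    K=np.array([[P['fx'],0,P['cx']],[0,P['fy'],P['cy']],[0,0,1.]],float)
    n=cv2.undistortPoints(pts,K,np.array([float(P['k1']),0,0,0,0])).reshape(h,w,2)
    c=np.concatenate([n*d[...,None],d[...,None]],-1)
    return (c-np.array(P['t']).reshape(3))@np.array(P['R'])
def proj(X,P):
    K=np.array([[P['fx'],0,P['cx']],[0,P['fy'],P['cy']],[0,0,1.]],float)
    r,_=cv2.Rodrigues(np.array(P['R'],float))
    return cv2.projectPoints(np.array(X,float).reshape(-1,1,3),r,np.array(P['t'],float),K,np.array([float(P['k1']),0,0,0,0]))[0].reshape(-1,2)
E
python3 - <<'E'
from h import *
for n in['scene','top','wrist']:
    im,d,P=grab(n,n+'0'); print(n,P['fx'],P['k1'],P['R'],P['t'])
print(env.state(),env.tip_extent)
E
```

```text
pics
scene 484.2259265472894 -0.00827657951167569 [[-0.63562345 -0.77183075  0.0161285 ]
 [-0.50929893  0.40353776 -0.76011307]
 [ 0.58017018 -0.49135992 -0.64959063]] [ 369.072033    343.8130549  1109.14468935]
top 411.2533375783254 -0.03920262067484777 [[-0.02777929 -0.99960979 -0.00292892]
 [-0.98468523  0.02786879 -0.17209977]
 [ 0.17211424 -0.00189674 -0.98507517]] [  59.41170197  555.67952629 1399.66655918]
wrist 275.9249719942072 -0.028875571607410767 [[ 0.42681199 -0.90433969 -0.00111654]
 [-0.87829597 -0.41481394  0.23775111]
 [-0.21547092 -0.10049437 -0.97132547]] [-624.77335717  -27.81882887  389.29552895]
{'t': 0.15, 'joints': array([-1.23659823e+00,  4.91413410e-01,  1.55929285e+00,  1.07517816e-05,
        1.09171558e+00, -1.05601716e-01]), 'qvel': array([-0.00053771, -0.00205314, -0.00125849, -0.00055845,  0.00141971,
       -0.00036087]), 'tau': array([ 8.81440719e-04, -6.12896776e+01, -2.58275610e+01,  6.92534354e-02,
        4.73916787e-02, -9.76052775e-05]), 'eef_pos': array([ 266.08436167, -565.40974026,  291.80645971]), 'tcp_rot': array([-3.14076909e+00, -9.68853795e-05,  4.39794811e-01]), 'ft_force': array([ 0.6757605 , -0.32795539,  0.87391901]), 'moment': array([-0.00559416,  0.03786063,  0.0366914 ]), 'opening': 0.9989106075586954} 77.60000000000001
```

View pics/scene0.png

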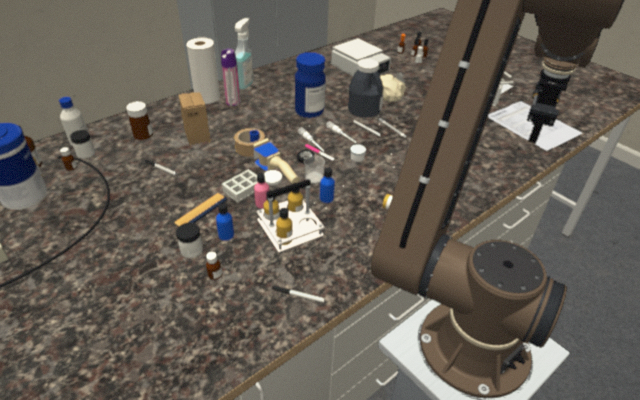

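View pics/top0.png

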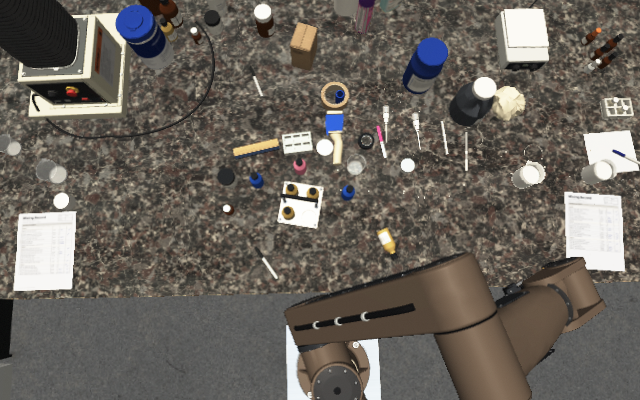

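View pics/wrist0.png

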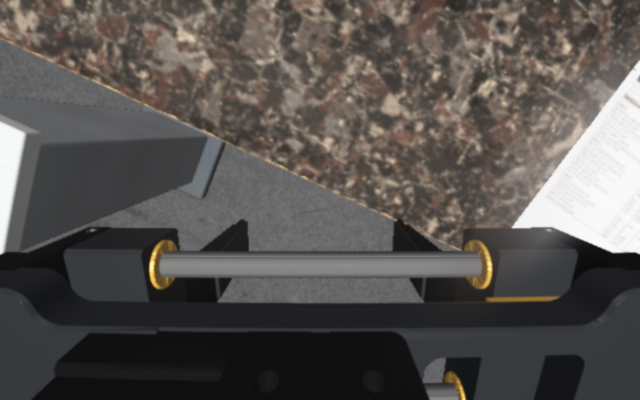

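Top view: the fallen yellowish bottle is at about (387,240). Look-alikes are the blue bottles at (256,180) and (348,192), the pink one at (300,167), and the yellow ones standing in the carrier at (291,189), (312,193) and (288,212). I choose (387,240), and I'll check it in a close crop.

Run:
```python
from h import *
z=np.load('/tmp/top0.npz'); P=z; im=z['im'];d=z['d']; c=cloud(d,P)
np.save('/tmp/c.npy',c)
a=cv2.resize(im[215:265,360:420],None,fx=8,fy=8,interpolation=cv2.INTER_CUBIC)
b=cv2.resize(im[170:240,265:360],None,fx=6,fy=6,interpolation=cv2.INTER_CUBIC)
o=np.zeros((900,640,3),np.uint8); o[:400,:480]=a; o[420:840,:570]=b
cv2.imwrite('pics/crop0.png',cv2.resize(o[...,::-1],None,fx=.65,fy=.65,interpolation=cv2.INTER_AREA))
# fallen bottle points
r=c[215:265,360:420].reshape(-1,3); m=(r[:,2]>8)&(r[:,2]<70); r=r[m]
print(len(r),r.mean(0),r.min(0),r.max(0), np.median(r[:,2]))
tab=c[225:235,340:370].reshape(-1,3); print('table z',tab[:,2].mean())
rect=cv2.minAreaRect(r[:,:2].astype(np.float32)); print(rect, cv2.boxPoints(rect))
im4=im[215:265,360:420].reshape(-1,3)[m]
dk=im4.sum(1)<150; print('dark',dk.sum(), r[dk].mean(0) if dk.any() else None)
# carrier
q=c[170:240,265:335].reshape(-1,3); qi=im[170:240,265:335].reshape(-1,3)
for lo,hi in [(28,48),(110,130),(135,170)]:
    m=(q[:,2]>lo)&(q[:,2]<hi); 
    print(lo,m.sum(),q[m].mean(0),cv2.minAreaRect(q[m][:,:2].astype(np.float32)))
```

```text
373 [ 422.76493579 -208.44491284   35.34573637] [ 347.61038986 -329.23077139    8.03590692] [ 525.36171312 -148.49723536   53.1483727 ] 37.86510911447367
table z 5.522848955331738
((433.18878173828125, -235.1658935546875), (179.95834350585938, 175.59893798828125), 86.20114135742188) [[ 339.62073 -319.1303 ]
 [ 514.83386 -330.76443]
 [ 526.75684 -151.20148]
 [ 351.5437  -139.56735]]
dark 36 [ 375.84855202 -225.98406181   31.66126018]
28 878 [562.5683268   95.22965776  40.32690424] ((590.087646484375, 92.19366455078125), (139.80221557617188, 192.96243286132812), 78.93714904785156)
110 134 [580.05974517 106.09164407 120.45372119] ((574.845458984375, 97.39140319824219), (100.68441009521484, 113.26107025146484), 2.226331949234009)
135 164 [565.98887178  96.83986266 157.22584834] ((566.758544921875, 96.60787963867188), (123.89912414550781, 13.949026107788086), 78.8756103515625)
```

View pics/crop0.png

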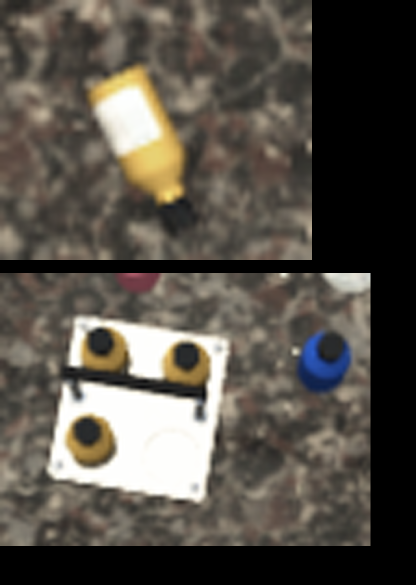

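The crop confirms it: yellow body, cap at crop (175,213), pointing to the robot and slightly right. The empty hole is the carrier's near-right one. Next I'll work out a move to put the wrist camera over the bottle.

```bash
cat >> h.py <<'E'
def rows(target_xyz,yaw):
    s=env.state(); R=Ro.from_euler('xyz',s['tcp_rot']).as_matrix()
    lin=R.T@(np.array(target_xyz,float)-s['eef_pos'])
    dy=(s['tcp_rot'][2]-yaw+np.pi)%(2*np.pi)-np.pi
    print('tcp',s['eef_pos'].round(1),'rot',s['tcp_rot'].round(4),'lin',lin.round(1),'turn',round(dy,3),'t',s['t'])
def hold():
    s=env.state();print('t',s['t'],'F',s['ft_force'].round(1),'open',round(s['opening']*95.1,1),'tcp',s['eef_pos'].round(1),s['tcp_rot'].round(3))
E
python3 - <<'E'
from h import *
c=np.load('/tmp/c.npy'); z=np.load('/tmp/top0.npz'); im=z['im'][215:265,360:420].astype(int); r=c[215:265,360:420]
hsv=cv2.cvtColor(im.astype(np.uint8),cv2.COLOR_RGB2HSV)
m=(hsv[...,1]>110)&(hsv[...,0]>12)&(hsv[...,0]<35)&(hsv[...,2]>110)
m2=(im.sum(2)<90)
p=r[m];k=r[m2&(r[...,2]>15)]
print(m.sum(),np.median(p,0),len(k),np.median(k,0))
ax=np.median(k,0)-np.median(p,0); print(np.degrees(np.arctan2(ax[1],ax[0])))
W=env.camera_params('wrist'); s=env.state();R=Ro.from_euler('xyz',s['tcp_rot']).as_matrix()
C=-W['R'].T@W['t']; print('cam in tool',R.T@(C-s['eef_pos']), 'fwd in tool',R.T@W['R'][2],'right',R.T@W['R'][0],W['cx'],W['cy'])
for yaw in (.44,1.0): 
    rows([400,-200,300],yaw)
E
```

```text
172 [ 414.94875308 -210.81931857   38.28013464] 0 [nan nan nan]
nan
cam in tool [ 66.23524862   0.17074914 -92.31603792] fwd in tool [-2.37862765e-01  1.55602998e-04  9.71298760e-01] right [1.16941381e-03 9.99999308e-01 1.26178594e-04] 320.23241510557494 198.79952364272864
tcp [ 266.1 -565.4  291.8] rot [-3.1408e+00 -1.0000e-04  4.3980e-01] lin [ 276.7 -273.6   -7.9] turn -0.0 t 0.15
tcp [ 266.1 -565.4  291.8] rot [-3.1408e+00 -1.0000e-04  4.3980e-01] lin [ 276.7 -273.6   -7.9] turn -0.56 t 0.15
  return _methods._mean(a, axis=axis, dtype=dtype,
  ret = um.true_divide(
```

Request:
play_rows([
  {"linear": [254,-260,42],"turn": 0.03},
  {"linear": [254,-260,42],"turn": 0.03},
  {"linear": [254,-260,42],"turn": 0.03},
  {"linear": [254,-260,42],"turn": 0.03},
  {"linear": [254,-260,42],"turn": 0.03},
  {"linear": [254,-260,42],"turn": 0.03},
  {"linear": [254,-260,42],"turn": 0.03},
  {"linear": [254,-260,42],"turn": 0.03},
  {"linear": [254,-260,42],"turn": 0.03},
  {"linear": [254,-260,42],"turn": 0.03},
], hand=60)

```text
t: 1.4
eef_pos: [385.0, -223.0, 250.2]
tcp_rot: [3.141, 0.0, 0.408]
ft_force: [-0.0, 0.2, -0.7]
opening: 0.631
```

Run:
```python
from h import *
hold(); grab('wrist','wrist1')
```

```text
t 1.4 F [-0.   0.2 -0.7] open 60.0 tcp [ 385.  -223.   250.2] [3.141 0.    0.408]
```

View pics/wrist1.png

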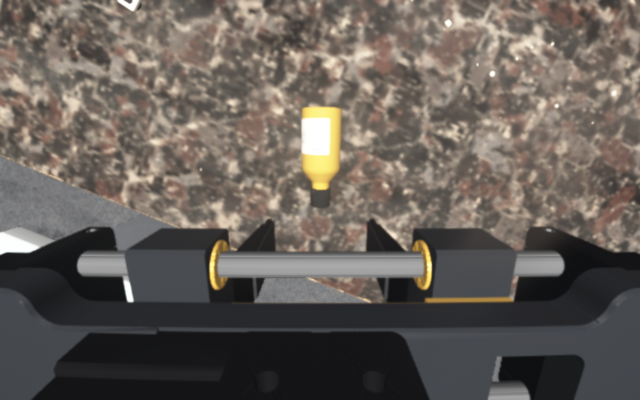

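The wrist image shows the bottle with its base at (321,108) and cap end at (320,207), its axis nearly along the tool's x.

Run:
```python
from h import *
z=np.load('/tmp/wrist1.npz'); c=cloud(z['d'],z); im=z['im']
s=env.state(); R=Ro.from_euler('xyz',s['tcp_rot']).as_matrix()
T=(c-s['eef_pos'])@R   # tool coords
hsv=cv2.cvtColor(im,cv2.COLOR_RGB2HSV)
print('table z',np.median(c[100:180,200:280,2]))
for v in (112,125,140,155,165,172,178,184,190,195,200,204,206,208):
    row=c[v,290:352]; t=T[v,290:352]; m=(row[:,2]>10)
    if m.any(): print(v,m.sum(),'toolx %.1f y mid %.1f (%.1f..%.1f) top z %.1f'%(np.median(t[m,0]),(t[m,1].min()+t[m,1].max())/2,t[m,1].min(),t[m,1].max(),row[m,2].max()))
```

```text
table z -0.138807246008079
112 40 toolx 86.0 y mid 1.7 (-19.7..23.0) top z 44.9
125 39 toolx 72.8 y mid 1.1 (-19.8..22.0) top z 45.3
140 39 toolx 57.1 y mid 1.2 (-20.0..22.4) top z 44.5
155 38 toolx 41.2 y mid 0.5 (-20.5..21.5) top z 44.1
165 38 toolx 30.4 y mid 0.6 (-20.6..21.7) top z 44.6
172 33 toolx 22.5 y mid 1.3 (-17.0..19.6) top z 43.4
178 22 toolx 15.0 y mid 0.6 (-11.5..12.7) top z 36.9
184 18 toolx 7.3 y mid 0.0 (-9.3..9.4) top z 342.5
190 21 toolx 0.5 y mid 0.0 (-11.8..11.8) top z 33.5
195 20 toolx -5.5 y mid 0.7 (-10.5..11.9) top z 33.6
200 20 toolx -11.5 y mid 0.7 (-10.5..12.0) top z 33.8
204 19 toolx -16.3 y mid 0.1 (-10.6..10.7) top z 32.9
206 15 toolx -18.4 y mid 0.1 (-8.2..8.3) top z 33.0
```

Request:
play_rows([
  {"linear": [-14,0.5,50]},
  {"linear": [-14,0.5,100]},
  {"linear": [-14,0.5,145]},
  {"linear": [-14,0.5,167]},
  {"linear": [-14,0.5,167]},
  {"linear": [-14,0.5,167]},
])

```text
validation failed for argument at $.ta...
```

Request:
play_rows([
  {"linear": [0,0,0]},
  {"linear": [0,0,0]},
  {"linear": [0,0,0]},
  {"linear": [0,0,0]},
], hand=23.0)

```text
validation failed for argument at $.ta...
```

Run:
```python
from h import *
hold(); grab('wrist','wrist2')
```

```text
t 1.45 F [0.5 0.  1.4] open 60.2 tcp [ 385.  -222.9  250.2] [3.141 0.    0.408]
```

View pics/wrist2.png

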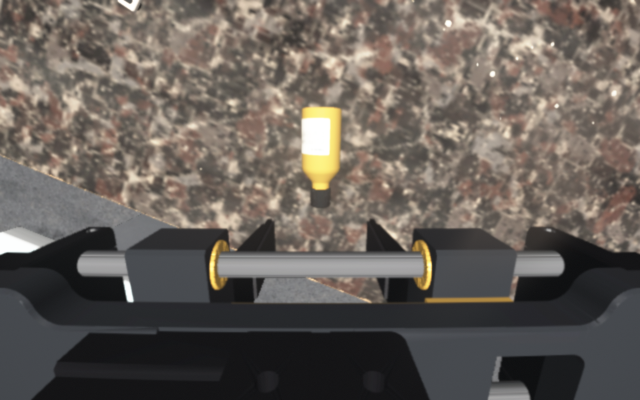

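The call was refused because every row needs a turn, so nothing has moved. I'll send it again.

Request:
play_rows([
  {"linear": [-14,0.5,50],"turn": 0},
  {"linear": [-14,0.5,100],"turn": 0},
  {"linear": [-14,0.5,145],"turn": 0},
  {"linear": [-14,0.5,167],"turn": 0},
  {"linear": [-14,0.5,167],"turn": 0},
  {"linear": [-14,0.5,167],"turn": 0},
])

```text
t: 2.25
eef_pos: [372.8, -228.5, 83.9]
tcp_rot: [3.141, -0.0, 0.41]
ft_force: [-0.4, -0.0, -0.6]
opening: 0.626
```

Request:
play_rows([
  {"linear": [0,0,0],"turn": 0},
  {"linear": [0,0,0],"turn": 0},
  {"linear": [0,0,0],"turn": 0},
  {"linear": [0,0,0],"turn": 0},
], hand=23.0)

```text
t: 2.75
eef_pos: [372.7, -228.2, 83.4]
tcp_rot: [3.141, -0.0, 0.41]
ft_force: [0.2, 1.2, 0.6]
opening: 0.277
```

Run:
```python
from h import *
hold(); grab('wrist','wrist3')
```

```text
t 2.75 F [0.2 1.2 0.6] open 26.3 tcp [ 372.7 -228.2   83.4] [ 3.141 -0.     0.41 ]
```

View pics/wrist3.png

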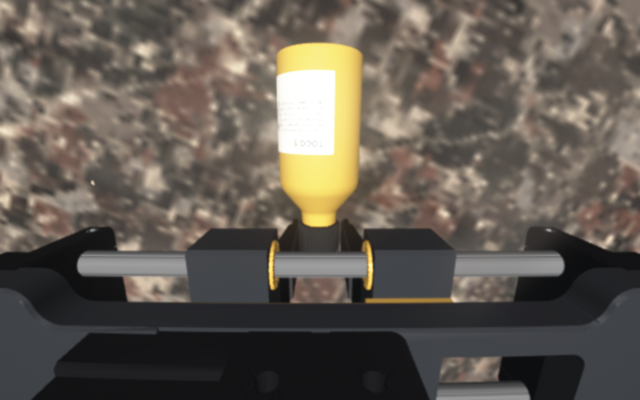

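Request:
play_rows([
  {"linear": [0,0,0],"turn": 0},
  {"linear": [0,0,0],"turn": 0},
  {"linear": [0,0,0],"turn": 0},
])

```text
t: 3.18
eef_pos: [372.6, -228.2, 83.2]
tcp_rot: [3.142, 0.0, 0.41]
ft_force: [-1.1, 0.5, 0.4]
opening: 0.246
```

Request:
play_rows([
  {"linear": [1,0,-6],"turn": 0},
  {"linear": [3,0,-12],"turn": 0},
  {"linear": [6,0,-18],"turn": 0},
  {"linear": [8,0,-23],"turn": 0},
  {"linear": [11,0,-29],"turn": 0},
  {"linear": [14,0,-35],"turn": 0},
  {"linear": [14,0,-35],"turn": 0},
])

```text
t: 4.05
eef_pos: [385.7, -222.6, 118.7]
tcp_rot: [3.141, -0.0, 0.41]
ft_force: [0.3, -0.1, -0.8]
opening: 0.245
```

Run:
```python
from h import *
hold(); grab('wrist','wrist4')
```

```text
t 4.05 F [ 0.3 -0.1 -0.8] open 23.3 tcp [ 385.7 -222.6  118.7] [ 3.141 -0.     0.41 ]
```

View pics/wrist4.png

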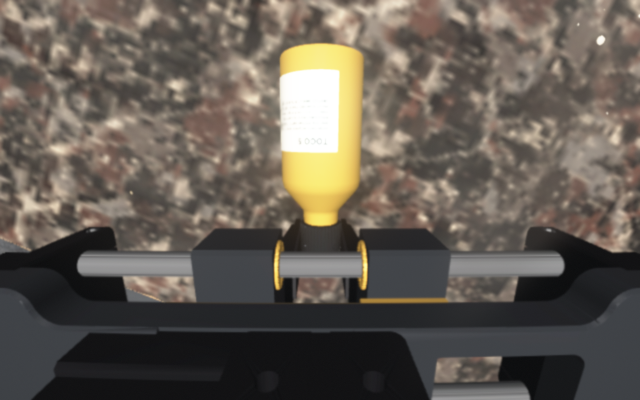

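The bottle stays rigid in the pads. I'll try a softer grip so gravity can pivot it, with the base only about 35 mm above the table.

Request:
play_rows([
  {"linear": [0,0,0],"turn": 0},
  {"linear": [0,0,0],"turn": 0},
], hand=23.4)

```text
t: 4.35
eef_pos: [385.4, -222.6, 118.1]
tcp_rot: [-3.142, 0.0, 0.41]
ft_force: [0.4, 0.4, -1.0]
opening: 0.248
```

Run:
```python
from h import *
hold(); im,d,P=grab('wrist','wrist5'); c=cloud(d,P)
for v in range(45,220,25):print(v,c[v,320].round(1))
```

```text
t 4.35 F [ 0.4  0.4 -1. ] open 23.6 tcp [ 385.4 -222.6  118.1] [-3.142  0.     0.41 ]
45 [ 5.000e+02 -1.727e+02 -1.000e-01]
70 [ 477.2 -182.7   42.4]
95 [ 464.3 -188.4   48.1]
120 [ 451.7 -193.8   53.6]
145 [ 439.5 -199.1   57.8]
170 [ 427.5 -204.4   61.8]
195 [ 414.9 -209.9   62.2]
```

The softer grip works: the bottle is now pivoted about 20°. I'll follow the arc with the base rim on the table.

Request:
play_rows([
  {"linear": [4,0,-5],"turn": 0},
  {"linear": [8,0,-11],"turn": 0},
  {"linear": [13,0,-16],"turn": 0},
  {"linear": [18,0,-21],"turn": 0},
  {"linear": [24,0,-26],"turn": 0},
  {"linear": [29,0,-30],"turn": 0},
  {"linear": [35,0,-34],"turn": 0},
  {"linear": [41,0,-38],"turn": 0},
  {"linear": [41,0,-38],"turn": 0},
])

```text
t: 5.52
eef_pos: [423.4, -206.1, 156.4]
tcp_rot: [3.141, -0.0, 0.41]
ft_force: [0.3, 0.3, -0.5]
opening: 0.248
```

Run:
```python
from h import *
hold(); im,d,P=grab('wrist','wrist6'); c=cloud(d,P)
for v in range(20,230,15):print(v,c[v,320].round(1))
```

```text
t 5.525 F [ 0.3  0.3 -0.5] open 23.6 tcp [ 423.4 -206.1  156.4] [ 3.141 -0.     0.41 ]
20 [ 564.6 -144.7    1.4]
35 [ 5.549e+02 -1.489e+02 -2.000e-01]
50 [ 544.7 -153.4   -1. ]
65 [ 533.7 -158.1    0.6]
80 [ 5.230e+02 -1.628e+02  2.000e-01]
95 [ 5.120e+02 -1.676e+02  2.000e-01]
110 [ 500.8 -172.5   -1.5]
125 [ 488.5 -177.9   36.6]
140 [ 478.9 -182.1   52.1]
155 [ 470.4 -185.8   66.2]
170 [ 462.8 -189.1   78. ]
185 [ 454.7 -192.6   81.6]
200 [ 447.  -196.    85.8]
215 [ 440.9 -198.7   95.3]
```

View pics/wrist6.png

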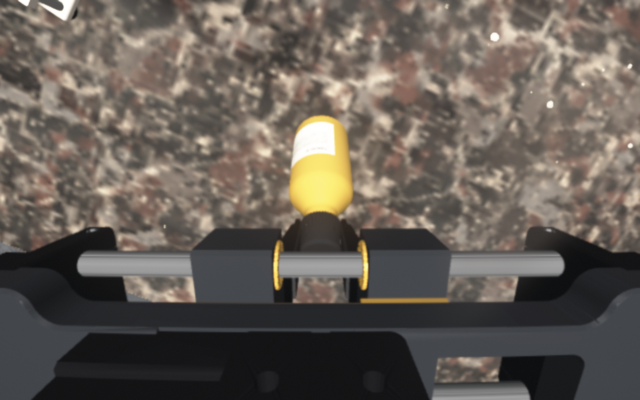

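Request:
play_rows([
  {"linear": [6,0,-2],"turn": 0},
  {"linear": [13,0,-4],"turn": 0},
  {"linear": [20,0,-5],"turn": 0},
  {"linear": [26,0,-6],"turn": 0},
  {"linear": [33,0,-7],"turn": 0},
  {"linear": [40,0,-8],"turn": 0},
  {"linear": [47,0,-8],"turn": 0},
  {"linear": [54,0,-8],"turn": 0},
  {"linear": [54,0,-8],"turn": 0},
])

```text
t: 6.7
eef_pos: [473.0, -184.5, 164.1]
tcp_rot: [3.142, -0.0, 0.41]
ft_force: [-0.5, 0.6, -1.2]
opening: 0.246
```

Run:
```python
from h import *
hold(); im,d,P=grab('wrist','wrist7'); c=cloud(d,P)
for v in range(120,230,10):print(v,c[v,320].round(1))
grab('scene','scene7')
a=cv2.imread('pics/scene7.png')[140:320,230:430]; cv2.imwrite('pics/scene7c.png',cv2.resize(a,None,fx=3,fy=3))
```

```text
t 6.7 F [-0.5  0.6 -1.2] open 23.4 tcp [ 473.  -184.5  164.1] [ 3.142 -0.     0.41 ]
120 [ 542.8 -154.1   -0.7]
130 [ 5.348e+02 -1.576e+02 -2.000e-01]
140 [ 5.266e+02 -1.611e+02  1.000e-01]
150 [ 520.3 -163.9   32.2]
160 [ 514.8 -166.3   51.5]
170 [ 510.  -168.5   67.3]
180 [ 505.4 -170.5   78.5]
190 [ 500.1 -172.8   82.7]
200 [ 494.7 -175.1   85.9]
210 [ 491.9 -176.4   98.4]
220 [ 489.2 -177.6  108.4]
```

View pics/wrist7.png

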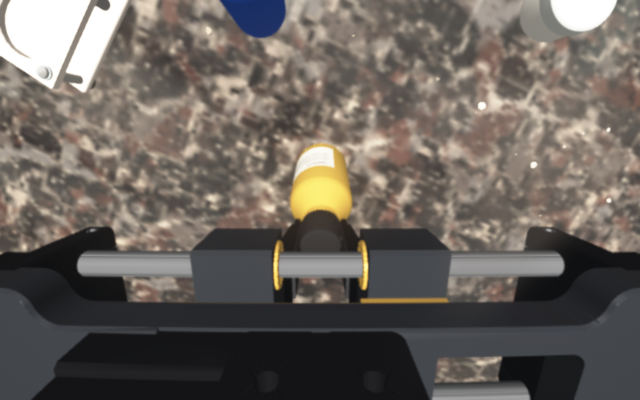

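View pics/scene7c.png

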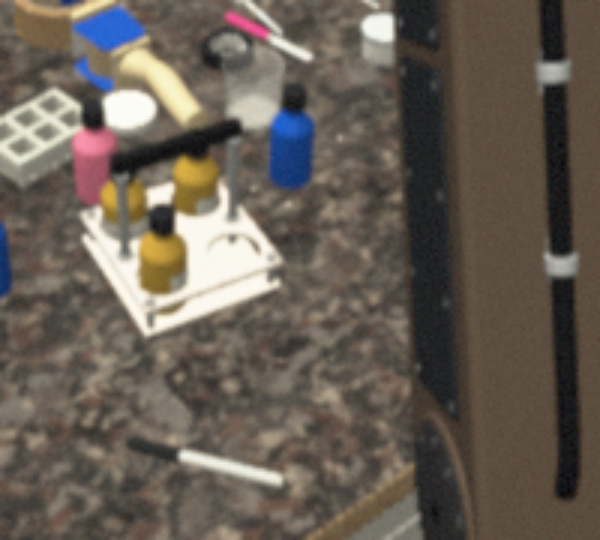

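The tilt is now about 72° with the base rim on the table. I'll drag on with slight pressure and a softer grip.

Request:
play_rows([
  {"linear": [5,0,0],"turn": 0},
  {"linear": [10,0,0.5],"turn": 0},
  {"linear": [15,0,0.5],"turn": 0},
  {"linear": [20,0,1],"turn": 0},
  {"linear": [25,0,1],"turn": 0},
  {"linear": [25,0,1],"turn": 0},
], hand=23.6)

```text
t: 7.55
eef_pos: [495.8, -174.6, 163.2]
tcp_rot: [3.141, -0.0, 0.41]
ft_force: [0.2, -0.3, -0.7]
opening: 0.251
```

```bash
cat >> h.py <<'E'
def tilt(name):
    s=env.state(); hold(); im,d,P=grab('wrist',name); c=cloud(d,P)
    R=Ro.from_euler('xyz',s['tcp_rot']).as_matrix(); T=(c-s['eef_pos'])@R
    for v in range(120,232,6):
        if c[v,320,2]>8: print(v,'s %.1f z %.1f'%(T[v,320,0],c[v,320,2]))
E
python3 - <<'E'
from h import *
tilt('wrist8')
E
```

```text
t 7.55 F [ 0.2 -0.3 -0.7] open 23.9 tcp [ 495.8 -174.6  163.2] [ 3.141 -0.     0.41 ]
144 s 55.6 z 13.7
150 s 51.5 z 28.4
156 s 47.8 z 41.6
162 s 44.2 z 51.2
168 s 41.2 z 62.4
174 s 38.4 z 71.8
180 s 35.4 z 77.8
186 s 31.8 z 80.1
192 s 28.6 z 83.4
198 s 25.1 z 85.4
204 s 22.0 z 88.5
210 s 20.7 z 97.5
216 s 18.2 z 101.5
222 s 17.1 z 109.1
228 s 15.7 z 115.2
```

Request:
play_rows([
  {"linear": [0,0,0],"turn": 0},
  {"linear": [3,0,0],"turn": 0},
  {"linear": [6,0,0],"turn": 0},
  {"linear": [10,0,0],"turn": 0},
  {"linear": [10,0,0],"turn": 0},
], hand=24.0)

```text
t: 8.22
eef_pos: [504.9, -170.7, 163.2]
tcp_rot: [3.141, -0.0, 0.41]
ft_force: [0.4, -0.8, -0.2]
opening: 0.25
```

Run:
```python
from h import *
tilt('wrist9')
```

```text
t 8.225 F [ 0.4 -0.8 -0.2] open 23.7 tcp [ 504.9 -170.7  163.2] [ 3.141 -0.     0.41 ]
162 s 42.5 z 35.3
168 s 42.0 z 68.6
174 s 38.5 z 72.8
180 s 35.1 z 76.3
186 s 31.9 z 80.6
192 s 33.4 z 105.2
198 s 31.3 z 111.0
204 s 28.2 z 111.8
210 s 24.6 z 111.0
216 s 20.6 z 109.1
222 s 17.9 z 111.6
228 s 14.6 z 112.2
```

View pics/wrist9.png

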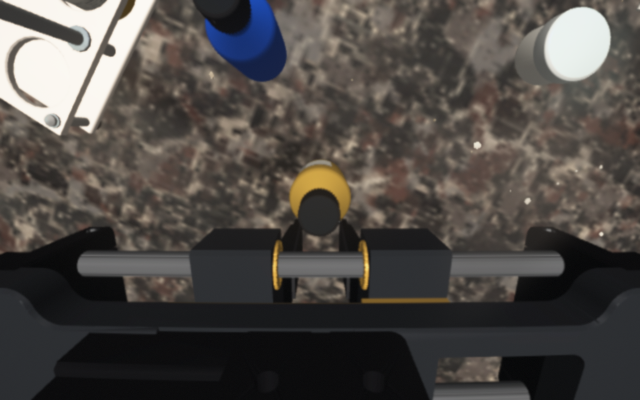

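The bottle now stands upright on the table, cap at about (320,215), with the pads just behind it. I'll open, advance 20.5 mm and grip the cap firmly.

Request:
play_rows([
  {"linear": [0,0,0],"turn": 0},
  {"linear": [0,0,0],"turn": 0},
  {"linear": [0,0,0],"turn": 0},
  {"linear": [7,0,0],"turn": 0},
  {"linear": [14,0,0],"turn": 0},
  {"linear": [20.5,0,0],"turn": 0},
  {"linear": [20.5,0,0],"turn": 0},
], hand=40)

```text
t: 9.15
eef_pos: [523.9, -162.3, 163.1]
tcp_rot: [3.141, -0.0, 0.41]
ft_force: [0.3, 0.4, 0.1]
opening: 0.42
```

Request:
play_rows([
  {"linear": [0,0,0],"turn": 0},
  {"linear": [0,0,0],"turn": 0},
  {"linear": [0,0,0],"turn": 0},
  {"linear": [0,0,0],"turn": 0},
  {"linear": [0,0,0],"turn": 0},
], hand=18)

```text
t: 9.78
eef_pos: [523.4, -162.6, 163.2]
tcp_rot: [3.142, 0.0, 0.41]
ft_force: [-0.7, 1.2, -0.2]
opening: 0.247
```

Run:
```python
from h import *
tilt('wrist10'); print(env.state()['joints'].round(2))
# carrier from a fresh top view
im,d,P=grab('top','top10'); c=cloud(d,P)
z=np.load('/tmp/wrist10.npz'); cw=cloud(z['d'],z)
```

```text
t 9.775 F [-0.7  1.2 -0.2] open 23.5 tcp [ 523.4 -162.6  163.2] [3.142 0.    0.41 ]
186 s 22.3 z 31.6
192 s 22.5 z 55.9
198 s 21.2 z 69.3
204 s 17.8 z 72.6
210 s 14.6 z 76.5
216 s 11.4 z 79.9
222 s 12.7 z 96.3
228 s 13.0 z 107.8
[-0.42  0.55  1.88 -0.    0.71  0.74]
```

View pics/wrist10.png

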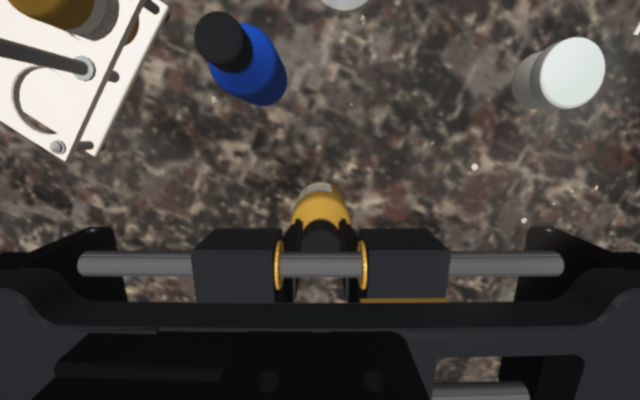

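View pics/top10.png

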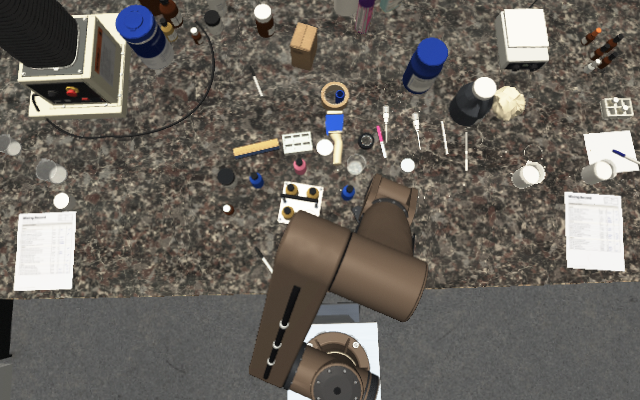

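Request:
play_rows([
  {"linear": [0,0,-15],"turn": 0},
  {"linear": [0,0,-40],"turn": 0},
  {"linear": [0,-20,-70],"turn": 0},
  {"linear": [5,-60,-80],"turn": 0},
  {"linear": [9,-100,-80],"turn": 0},
  {"linear": [13,-140,-80],"turn": 0},
  {"linear": [16,-180,-80],"turn": 0},
  {"linear": [19,-205,-80],"turn": 0},
  {"linear": [19,-213,-80],"turn": 0},
  {"linear": [19,-213,-80],"turn": 0},
])

```text
t: 11.12
eef_pos: [456.2, 40.2, 243.7]
tcp_rot: [3.141, -0.001, 0.411]
ft_force: [-0.3, -0.9, -1.2]
opening: 0.248
```

Run:
```python
from h import *
tilt('wrist11'); grab('scene','scene11'); grab('top','top11')
```

```text
t 11.125 F [-0.3 -0.9 -1.2] open 23.6 tcp [456.2  40.2 243.7] [ 3.141e+00 -1.000e-03  4.110e-01]
120 s 78.8 z 9.3
126 s 72.2 z 10.0
132 s 65.5 z 10.5
138 s 58.7 z 10.0
144 s 51.8 z 8.7
150 s 46.7 z 36.4
156 s 40.6 z 40.1
162 s 34.2 z 39.4
186 s 22.4 z 112.9
192 s 22.5 z 136.4
198 s 21.5 z 151.2
204 s 17.9 z 153.8
210 s 14.8 z 157.9
216 s 12.1 z 162.6
222 s 12.6 z 176.4
228 s 13.0 z 188.1
```

View pics/wrist11.png

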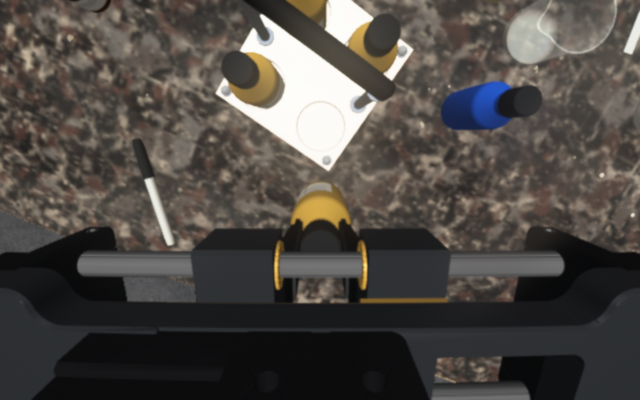

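View pics/scene11.png

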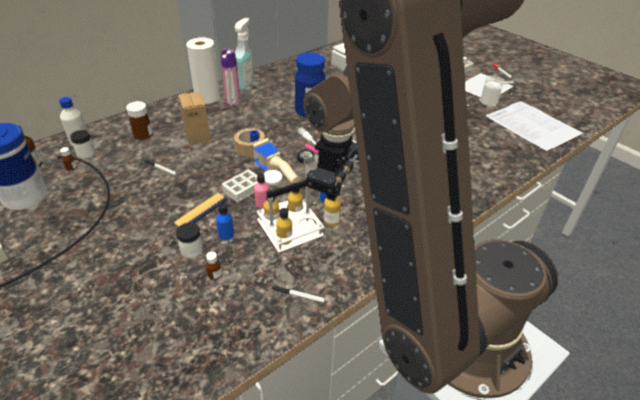

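```bash
cat >> h.py <<'E'
def holefit(save):
    z=np.load('/tmp/%s.npz'%save); c=cloud(z['d'],z); R=z['R'];t=z['t']; C=-R.T@t
    # plane z=40 intersection
    f=(C[2]-40)/(C[2]-c[...,2]); X=C+f[...,None]*(c-C)
    return c,X,C
E
python3 - <<'E'
from h import *
c,X,C=holefit('wrist11')
z=np.load('/tmp/wrist11.npz')
low=((c[...,2]<37)&(c[...,2]>-5)).astype(np.uint8)
n,lab,st,ce=cv2.connectedComponentsWithStats(low[95:158,290:352])
l=lab[126-95,320-290]; m=lab==l; print('hole px',m.sum(),st[l])
p=X[95:158,290:352][m][:,:2].astype(np.float32)
print('enclosing',cv2.minEnclosingCircle(p),'mean',p.mean(0),'equiv ellipse',cv2.fitEllipse(cv2.convexHull(p)))
# bar top & plate & caps
def reg(lo,hi):
    q=c[:175]; return q[(q[...,2]>lo)&(q[...,2]<hi)]
b=reg(156,164); b=b[(b[:,0]>480)]
r=cv2.minAreaRect(b[:,:2].astype(np.float32)); print('bar wrist',len(b),r)
k=reg(119,125); 
from scipy.cluster.vq import kmeans2
print('caps',len(k))
pl=reg(38,42); print('plate',cv2.minAreaRect(pl[:,:2].astype(np.float32)))
# gray level rim edge at rim: save crop
cv2.imwrite('pics/hole11.png',cv2.resize(z['im'][80:175,270:370][...,::-1],None,fx=6,fy=6,interpolation=cv2.INTER_CUBIC))
E
```

```text
hole px 1772 [   7    7   48   49 1772]
enclosing ((521.8868408203125, 68.2124252319336), 24.694869995117188) mean [522.1272    68.415375] equiv ellipse ((521.8798217773438, 68.23560333251953), (48.2248649597168, 49.14213943481445), 16.80350112915039)
bar wrist 3127 ((565.1472778320312, 83.63993835449219), (99.60022735595703, 12.343400955200195), 78.92487335205078)
caps 1906
plate ((600.0511474609375, 13.683792114257812), (159.69927978515625, 374.053466796875), 34.00098419189453)h.py:35: RuntimeWarning: divide by zero encountered in divide
  f=(C[2]-40)/(C[2]-c[...,2]); X=C+f[...,None]*(c-C)
h.py:35: RuntimeWarning: invalid value encountered in multiply
  f=(C[2]-40)/(C[2]-c[...,2]); X=C+f[...,None]*(c-C)
```

View pics/hole11.png

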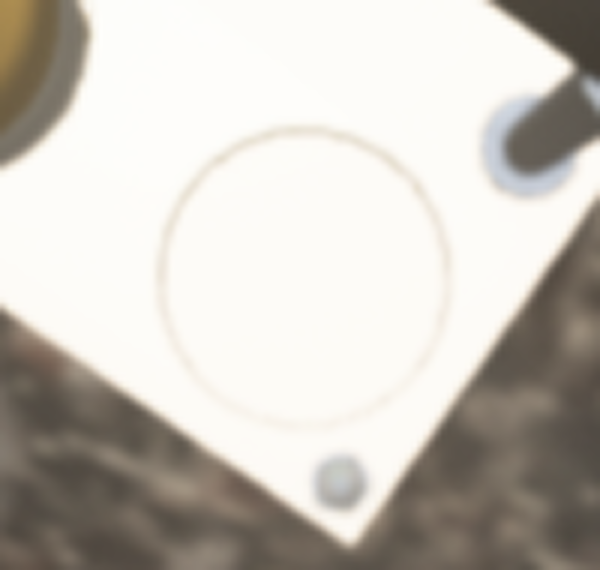

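Run:
```python
from h import *
z=np.load('/tmp/wrist11.npz'); c=cloud(z['d'],z); s=env.state()
R=Ro.from_euler('xyz',s['tcp_rot']).as_matrix(); T=(c-s['eef_pos'])@R
q=T[176:215,285:360].reshape(-1,3); w=c[176:215,285:360].reshape(-1,3)
for lo,hi in((95,115),(110,130),(125,143)):
    m=(w[:,2]>lo)&(w[:,2]<hi); a=q[m]
    A=np.c_[2*a[:,:2],np.ones(len(a))]; so=np.linalg.lstsq(A,(a[:,:2]**2).sum(1),rcond=None)[0]
    from scipy.optimize import least_squares
    f=least_squares(lambda p:np.hypot(a[:,0]-p[0],a[:,1]-p[1])-22.25,[0,0],loss='soft_l1')
    print(lo,m.sum(),f.x,a[:,1].min(),a[:,1].max(),a[:,0].max(),np.sqrt(max(0,so[2]+so[0]**2+so[1]**2)))
C=np.array([521.9,68.2]); off=f.x
Rt=R[:2,:2]; tgt=C-R[:2,:2]@off; print(tgt); rows([*tgt,243.7],s['tcp_rot'][2])
```

```text
95 168 [ 0.26255264 -0.18627073] -20.059971157171272 19.534044103688114 22.983091639396548 21.815803254179734
110 217 [ 0.42217939 -0.22230752] -21.14738947332331 19.94342556834664 22.983091639396548 21.819069023630504
125 234 [ 0.40462612 -0.12859413] -21.14738947332331 19.94342556834664 22.946312604324113 21.94098670164261
[521.57988811  67.92109656]
tcp [456.4  39.6 243.3] rot [ 3.1413e+00 -2.0000e-04  4.0900e-01] lin [71.1 -0.1 -0.4] turn 0.0 t 11.275
```

Request:
play_rows([
  {"linear": [18,0,0],"turn": 0},
  {"linear": [38,0,0],"turn": 0},
  {"linear": [58,0.3,10],"turn": 0},
  {"linear": [71,0.3,20],"turn": 0},
  {"linear": [71,0.3,25],"turn": 0},
  {"linear": [71,0.3,25],"turn": 0},
  {"linear": [71,0.3,25],"turn": 0},
])

```text
t: 12.15
eef_pos: [521.0, 68.1, 218.5]
tcp_rot: [3.141, -0.0, 0.41]
ft_force: [-0.8, 0.3, -1.3]
opening: 0.248
```

Run:
```python
from h import *
hold();grab('wrist','wrist12'); hold();grab('scene','scene12')
cv2.imwrite('pics/scene12c.png',cv2.resize(cv2.imread('pics/scene12.png')[160:270,220:380],None,fx=5,fy=5,interpolation=cv2.INTER_CUBIC))
```

```text
t 12.15 F [-0.8  0.3 -1.3] open 23.5 tcp [521.   68.1 218.5] [ 3.141 -0.     0.41 ]
t 12.2 F [-0.7  0.6 -0.9] open 22.8 tcp [521.1  68.1 218.6] [ 3.141 -0.     0.41 ]
```

View pics/wrist12.png

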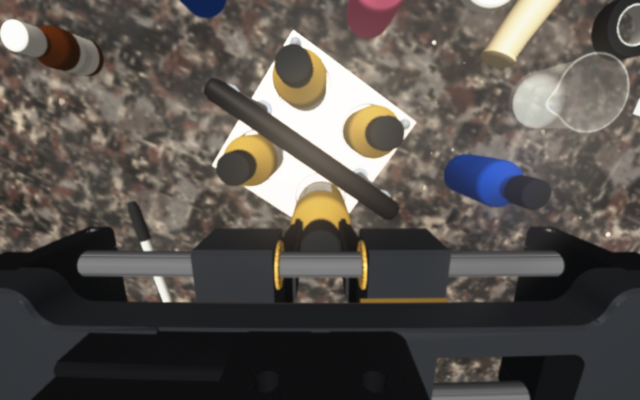

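View pics/scene12c.png

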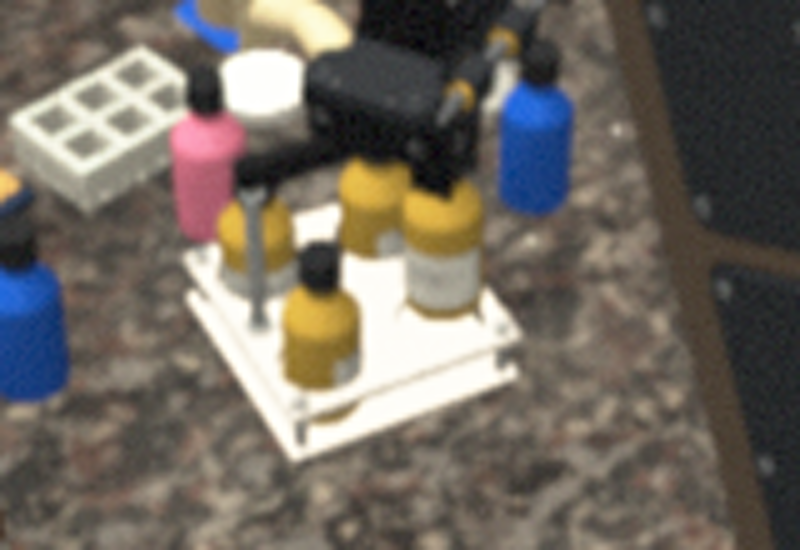

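Run:
```python
from h import *
z=np.load('/tmp/wrist12.npz'); c=cloud(z['d'],z)
q=c[:215]; q=q[(q[...,2]>154)&(q[...,2]<166)]
w=q[(q[:,0]>500)&(q[:,0]<640)]
r=cv2.minAreaRect(w[:,:2].astype(np.float32)); print(len(w),r, np.median(w[:,2]))
a=np.radians(r[2] if r[1][0]>r[1][1] else r[2]-90); psi=a-np.pi/2
Rz=np.array([[np.cos(psi),-np.sin(psi)],[np.sin(psi),np.cos(psi)]])
print('psi',psi,'hole',np.array(r[0])+Rz@[-40,-37])
# bottle axis world
p=c[185:222,285:360].reshape(-1,3); p=p[(p[:,2]>65)&(p[:,2]<118)]
from scipy.optimize import least_squares
print('bottle',least_squares(lambda x:np.hypot(p[:,0]-x[0],p[:,1]-x[1])-22.25,[521,68],loss='soft_l1').x)
k=c[:190]; k=k[(k[...,2]>118)&(k[...,2]<126)]
for e in([-40,37],[40,-37],[40,37]):
    g=np.array(r[0])+Rz@e; m=np.hypot(k[:,0]-g[0],k[:,1]-g[1])<17; print(e,m.sum(),cv2.minEnclosingCircle(k[m][:,:2].astype(np.float32)),g)
```

```text
4855 ((568.096923828125, 96.89640808105469), (126.16191101074219, 12.52929401397705), 79.04684448242188) 159.1381440207481
psi -0.19116862726472195 hole [521.79537405  68.17069681]
bottle [521.39705381  67.71303734]
[-40, 37] 939 ((534.82421875, 140.18223571777344), 12.13972282409668) [535.85584489 140.82262837]
[40, -37] 955 ((598.5454711914062, 52.84873962402344), 11.808731079101562) [600.33800277  52.97018779]
[40, 37] 1174 ((613.57861328125, 127.36021423339844), 12.00926685333252) [614.39847361 125.62211936]
```

Request:
play_rows([
  {"linear": [0.5,-0.3,6],"turn": 0},
  {"linear": [0.5,-0.3,12],"turn": 0},
  {"linear": [0.5,-0.3,18],"turn": 0},
  {"linear": [0.5,-0.3,24],"turn": 0},
  {"linear": [0.5,-0.3,30],"turn": 0},
])

```text
t: 12.88
eef_pos: [521.6, 68.8, 187.7]
tcp_rot: [-3.142, 0.0, 0.41]
ft_force: [-0.4, 0.3, -1.4]
opening: 0.244
```

Request:
play_rows([
  {"linear": [0,0,4],"turn": 0},
  {"linear": [0,0,8],"turn": 0},
  {"linear": [0,0,12],"turn": 0},
  {"linear": [0,0,15],"turn": 0},
  {"linear": [0,0,15],"turn": 0},
])

```text
t: 13.5
eef_pos: [521.7, 68.8, 173.2]
tcp_rot: [3.141, -0.0, 0.41]
ft_force: [-0.5, 0.2, -1.3]
opening: 0.241
```

Run:
```python
from h import *
hold();grab('scene','scene13'); grab('wrist','wrist13')
cv2.imwrite('pics/scene13c.png',cv2.resize(cv2.imread('pics/scene13.png')[160:270,220:380],None,fx=5,fy=5,interpolation=cv2.INTER_CUBIC))
```

```text
t 13.5 F [-0.5  0.2 -1.3] open 22.9 tcp [521.7  68.8 173.2] [ 3.141 -0.     0.41 ]
```

View pics/scene13c.png

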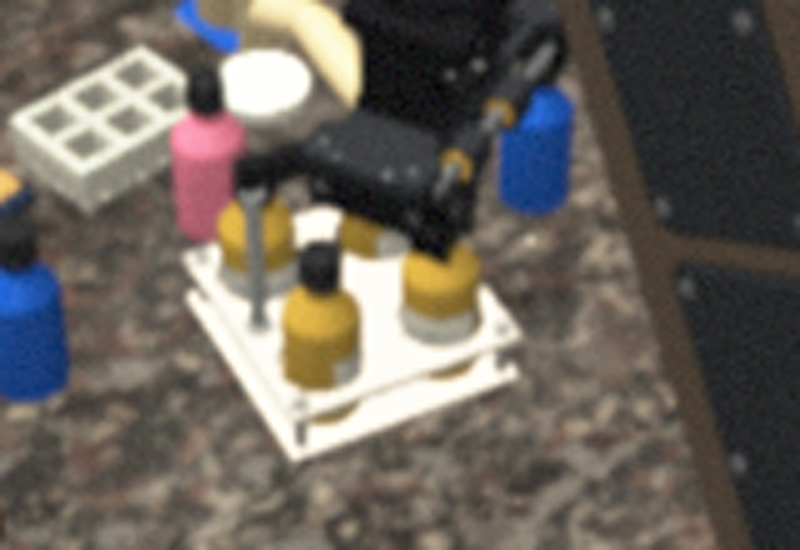

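View pics/wrist13.png

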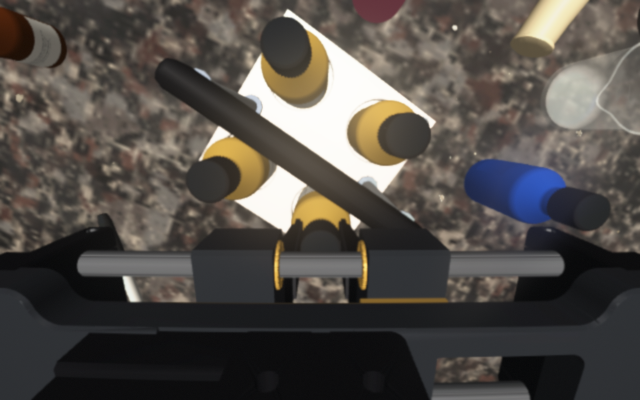

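The bottle is through the hole and about at seat height. I'll nudge down 1 mm, release, and rise.

Request:
play_rows([
  {"linear": [0,0,1],"turn": 0},
  {"linear": [0,0,1],"turn": 0},
])

```text
t: 13.85
eef_pos: [522.1, 68.9, 173.1]
tcp_rot: [3.141, -0.002, 0.41]
ft_force: [-0.4, 1.4, 8.9]
opening: 0.245
```

Request:
play_rows([
  {"linear": [0,0,0],"turn": 0},
  {"linear": [0,0,0],"turn": 0},
  {"linear": [0,0,0],"turn": 0},
  {"linear": [0,0,-8],"turn": 0},
  {"linear": [0,0,-30],"turn": 0},
  {"linear": [0,0,-70],"turn": 0},
  {"linear": [-40,0,-110],"turn": 0},
  {"linear": [-40,0,-110],"turn": 0},
  {"linear": [-40,0,-110],"turn": 0},
], hand=40)

```text
t: 14.98
eef_pos: [485.1, 52.9, 282.4]
tcp_rot: [3.141, -0.001, 0.41]
ft_force: [-0.4, -0.3, 0.1]
opening: 0.418
```

Run:
```python
from h import *
hold();grab('wrist','wrist14'); grab('scene','scene14')
cv2.imwrite('pics/scene14c.png',cv2.resize(cv2.imread('pics/scene14.png')[160:270,220:380],None,fx=5,fy=5,interpolation=cv2.INTER_CUBIC))
z=np.load('/tmp/wrist14.npz'); c=cloud(z['d'],z)
q=c[:225]; w=q[(q[...,2]>154)&(q[...,2]<166)]
w=w[(w[:,0]>500)&(w[:,0]<640)]
r=cv2.minAreaRect(w[:,:2].astype(np.float32)); print(len(w),r, np.median(w[:,2]))
a=np.radians(r[2] if r[1][0]>r[1][1] else r[2]-90); psi=a-np.pi/2
Rz=np.array([[np.cos(psi),-np.sin(psi)],[np.sin(psi),np.cos(psi)]])
k=q[(q[...,2]>116)&(q[...,2]<130)]
print(psi)
for e in([-40,-37],[-40,37],[40,-37],[40,37]):
    g=np.array(r[0])+Rz@e; m=np.hypot(k[:,0]-g[0],k[:,1]-g[1])<17; print(e,m.sum(),cv2.minEnclosingCircle(k[m][:,:2].astype(np.float32)),g,np.median(k[m][:,2]))
yaw=env.state()['tcp_rot'][2]
for y in (psi+np.pi/2,psi-np.pi/2): rows([*r[0],300],y)
print(env.state()['joints'].round(2))
```

```text
t 14.975 F [-0.4 -0.3  0.1] open 39.8 tcp [485.1  52.9 282.4] [ 3.141e+00 -1.000e-03  4.100e-01]
2802 ((567.93115234375, 96.84001159667969), (126.55582427978516, 12.8146333694458), 79.0707015991211) 159.17007884979074
-0.1907522420282881
[-40, -37] 529 ((523.0858154296875, 69.6168212890625), 11.8980712890625) [521.64156754  68.09502353] 121.32121117505089
[-40, 37] 608 ((534.3034057617188, 140.0869140625), 12.211286544799805) [535.67178597 140.75280337] 121.42815098249635
[40, -37] 625 ((598.4415283203125, 53.222686767578125), 12.018311500549316) [600.19051872  52.92721982] 121.38011977625955
[40, 37] 735 ((613.04248046875, 127.2461929321289), 12.132431030273438) [614.22073715 125.58499966] 121.40639946199865
tcp [485.2  53.  281.5] rot [-3.1412e+00  1.0000e-03  4.0990e-01] lin [ 93.3  -7.3 -18.6] turn -0.97 t 15.075
tcp [485.2  53.  281.5] rot [-3.1412e+00  1.0000e-03  4.0990e-01] lin [ 93.3  -7.3 -18.6] turn 2.171 t 15.075
[-0.03  0.31  1.9  -0.    0.93  1.13]
```

View pics/scene14c.png

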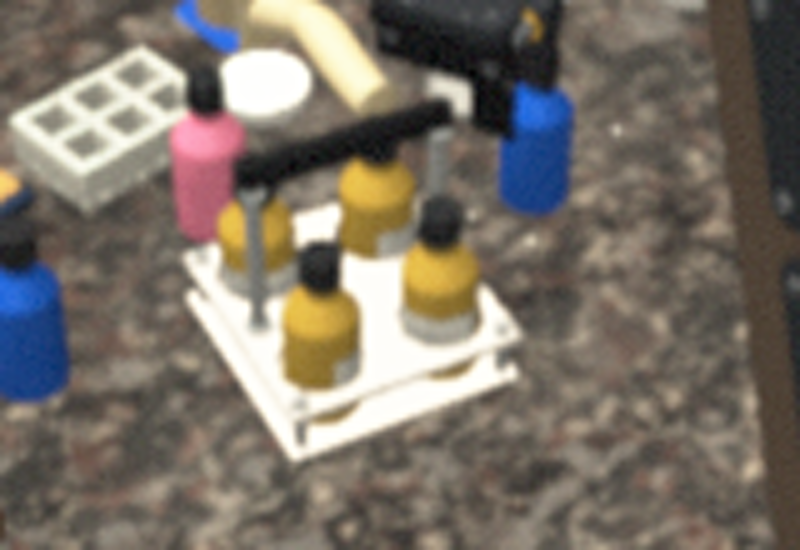

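View pics/wrist14.png

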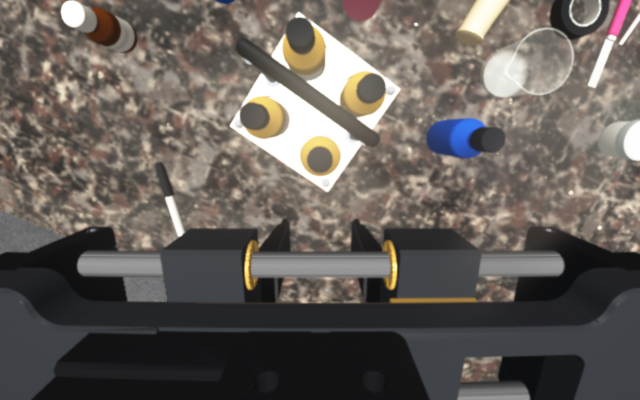

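All four caps are level at about 121.3 mm, so the bottle is seated. Next I go over the bar and turn across it.

Request:
play_rows([
  {"linear": [20,-2,-5],"turn": -0.15},
  {"linear": [45,-4,-5],"turn": -0.32},
  {"linear": [70,-6,-5],"turn": -0.48},
  {"linear": [93.2,-7.3,-5],"turn": -0.64},
  {"linear": [93.2,-7.3,-5],"turn": -0.8},
  {"linear": [93.2,-7.3,-5],"turn": -0.93},
  {"linear": [93.2,-7.3,-5],"turn": -0.97},
  {"linear": [93.2,-7.3,-5],"turn": -0.97},
  {"linear": [93.2,-7.3,-5],"turn": -0.97},
])

```text
t: 16.2
eef_pos: [567.7, 96.8, 286.5]
tcp_rot: [-3.141, 0.0, 1.379]
ft_force: [-0.0, 0.1, 0.8]
opening: 0.417
```

Run:
```python
from h import *
rows([567.8,96.8,209],1.380); grab('wrist','wrist15')
z=np.load('/tmp/wrist15.npz'); c=cloud(z['d'],z)
s=env.state(); R=Ro.from_euler('xyz',s['tcp_rot']).as_matrix(); T=(c-s['eef_pos'])@R
q=T[:235];cc=c[:235];m=(cc[...,2]>152)&(cc[...,2]<168)&(abs(q[...,1])<30)&(q[...,0]<90)
w=q[m]; print(len(w),cv2.minAreaRect(w[:,:2].astype(np.float32)),w.min(0),w.max(0))
```

```text
tcp [567.7  96.8 286.5] rot [-3.1406e+00  4.0000e-04  1.3789e+00] lin [ 0.1  0.2 77.5] turn -0.001 t 16.2
1468 ((22.4036865234375, 0.4977869987487793), (11.812651634216309, 83.63059997558594), 89.52119445800781) [-19.36133169  -5.24458005 125.12180512] [ 64.21428288   6.73015027 132.81243422]
```

View pics/wrist15.png

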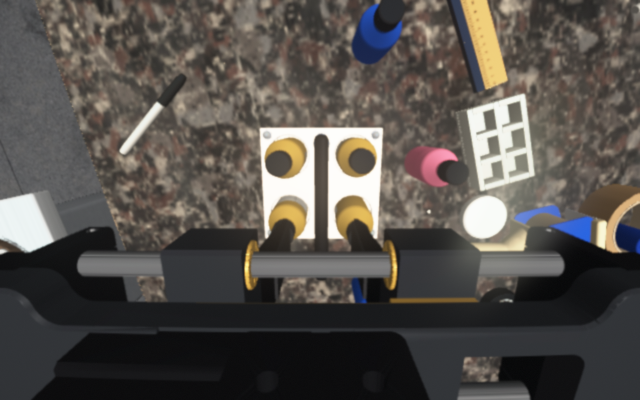

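Request:
play_rows([
  {"linear": [0,0.4,25],"turn": 0},
  {"linear": [0,0.4,50],"turn": 0},
  {"linear": [0,0.4,68],"turn": 0},
  {"linear": [0,0.4,77],"turn": 0},
  {"linear": [0,0.4,77],"turn": 0},
])

```text
t: 16.88
eef_pos: [567.9, 96.6, 209.9]
tcp_rot: [-3.141, 0.0, 1.38]
ft_force: [-0.1, -0.1, 0.2]
opening: 0.422
```

Request:
play_rows([
  {"linear": [0,0,0],"turn": 0},
  {"linear": [0,0,0],"turn": 0},
  {"linear": [0,0,0],"turn": 0},
  {"linear": [0,0,0],"turn": 0},
  {"linear": [0,0,0],"turn": 0},
  {"linear": [0,0,0],"turn": 0},
], hand=0)

```text
t: 17.62
eef_pos: [568.0, 96.6, 210.5]
tcp_rot: [3.141, -0.0, 1.38]
ft_force: [-0.4, -0.4, 5.8]
opening: 0.124
```

Gripped at about 12 mm. I'll lift gently by 100 mm.

Request:
play_rows([
  {"linear": [0,0,-3],"turn": 0},
  {"linear": [0,0,-8],"turn": 0},
  {"linear": [0,0,-15],"turn": 0},
  {"linear": [0,0,-23],"turn": 0},
  {"linear": [0,0,-31],"turn": 0},
  {"linear": [0,0,-39],"turn": 0},
  {"linear": [0,0,-47],"turn": 0},
  {"linear": [0,0,-55],"turn": 0},
  {"linear": [0,0,-63],"turn": 0},
  {"linear": [0,0,-71],"turn": 0},
  {"linear": [0,0,-79],"turn": 0},
  {"linear": [0,0,-86],"turn": 0},
  {"linear": [0,0,-92],"turn": 0},
  {"linear": [0,0,-97],"turn": 0},
  {"linear": [0,0,-100],"turn": 0},
  {"linear": [0,0,-101],"turn": 0},
  {"linear": [0,0,-101],"turn": 0},
  {"linear": [0,0,-101],"turn": 0},
  {"linear": [0,0,-101],"turn": 0},
])

```text
t: 20.0
eef_pos: [567.9, 96.6, 311.1]
tcp_rot: [-3.141, 0.0, 1.38]
ft_force: [0.1, 0.8, -8.5]
opening: 0.127
```

Run:
```python
from h import *
hold();grab('scene','scene16'); im,d,P=grab('wrist','wrist16'); hold(); im2,d2,P2=grab('top','top16')
cv2.imwrite('pics/scene16c.png',cv2.resize(cv2.imread('pics/scene16.png')[120:280,200:400],None,fx=4,fy=4,interpolation=cv2.INTER_CUBIC))
c=cloud(d,P); s=env.state(); R=Ro.from_euler('xyz',s['tcp_rot']).as_matrix(); T=(c-s['eef_pos'])@R
# visible plate points: tool z about 209-40=170
m=(abs(T[...,2]-169)<10)&(abs(T[...,1])<75)&(T[...,0]<75)&(T[...,0]>-75)&(im.min(2)>200)
p=T[m]; A=np.c_[p[:,:2],np.ones(len(p))]; so=np.linalg.lstsq(A,p[:,2],rcond=None)[0]
print(len(p),'plate slopes deg',np.degrees(so[:2]),so[2])
for e in([30,-40],[30,40]): pass
k=T[(c[...,2]>205)&(c[...,2]<235)]; 
for e in([37,-40],[37,40],[-37,-40],[-37,40]):
    q=k[np.hypot(k[:,0]-e[0],k[:,1]-e[1])<17]
    if len(q)>20: print(e,len(q),q.mean(0).round(1))
```

```text
t 20.0 F [ 0.1  0.8 -8.5] open 12.1 tcp [567.9  96.6 311.1] [-3.141  0.     1.38 ]
t 20.1 F [ 0.5  0.  -7.7] open 11.9 tcp [567.9  96.6 311.1] [-3.142  0.     1.38 ]
6301 plate slopes deg [-0.14472345  0.02374759] 170.91665730242278
[37, -40] 1116 [ 37.7 -39.8  90.4]
[37, 40] 1098 [40.2 38.  90.3]
```

View pics/scene16c.png

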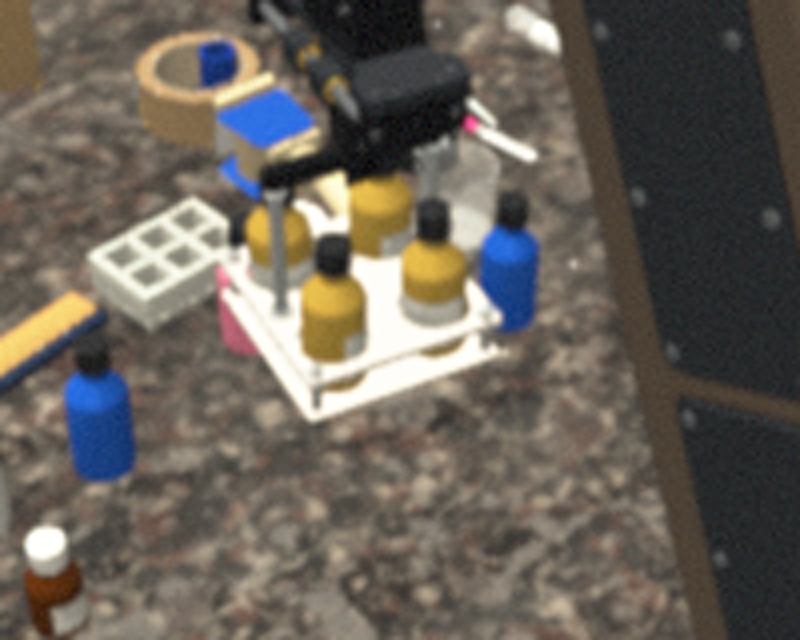

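View pics/wrist16.png

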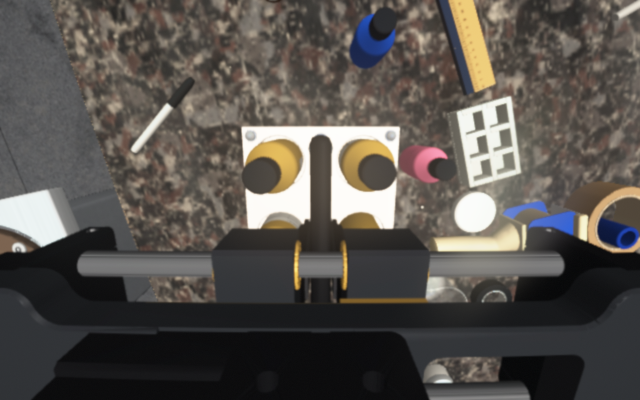

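View pics/top16.png

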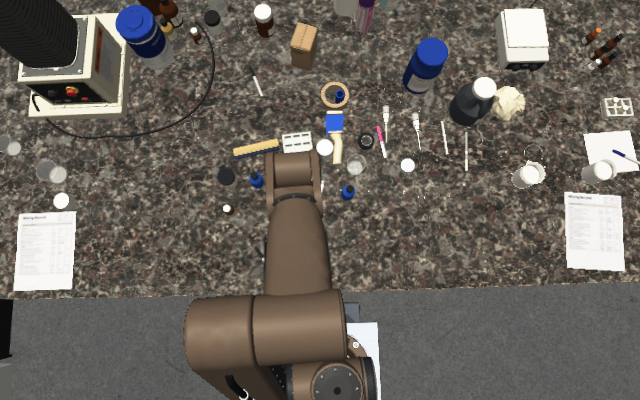

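The carrier is lifted about 100 mm and hangs level within 0.2°. All four bottles are in their holes and the other things haven't moved. I'll hand it in.

Run:
```python
from h import *
hold(); print(env.job_done()); hold()
```

```text
t 20.15 F [ 0.5 -0.4 -8.3] open 12.1 tcp [567.9  96.6 311.2] [-3.142  0.     1.38 ]
the job is handed in; nothing more can be done
None
the job is handed in; nothing more can be done
```

The fallen bottle is in the empty hole of the carrier. The arm is holding the loaded carrier by the middle of its grip bar, about 100 mm above the worktop. I handed the job in at 20.2 s.

**Bottle:** The tool cannot tilt, so I gripped the bottle by its cap and pivoted it upright against the table with a soft grip. I then took a firm grip on the cap, lowered the bottle into the hole and let go. At release it rested on the bottom plate (8.9 N upward force). All four caps then measured about 121.3–121.4 mm against the stated 122.

**Lift:** The TCP rose from 210.5 to 311 mm. The guard plate was level to within 0.2°, and the grip was steady on the bar at about 12 mm opening, carrying about 8 N. The scene view showed all four bottles in their holes. In the pictures the other things on the bench appear where they were.

**Checks that failed or disagreed:**
- **Refused moves:** the first two move calls were refused for a missing field, and nothing moved.
- **Rigid first grip:** the first grip held the bottle rigid, so I had to soften it for the bottle to pivot. It came fully upright only as it slipped out of the softened pads, and it stayed standing.
- **Cap positions:** measured cap centres were up to about 2 mm off the carrier model, within the play of the holes plus calibration.
- **Partly hidden views:** after the lift, only the front two caps could be measured by the wrist camera. The arm hid the carrier and part of the bench around it in the last top picture.

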